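Two kitchen trays: seasoning and tea

TASK

Make up two trays on the kitchen counter: on the oblong tray put the pepper mill and the knob-topped jar from the packed crate; on the round tray put the cup and the tea tin. Set each thing down, not dropped, so that it stands upright and flat on the tray's floor inside the rim, and let go of it. Leave the three flat-lidded jars standing in the crate.

Things in the scene. Friction and masses are not known exactly. Their poses are not given: they have to be found in the camera images.
- oblong_tray: oblong brown wooden tray with a low rim, fixed to the counter: 130 mm along its x, 200 mm along its y, 18 mm high; floor 6 mm thick, so its inner floor is 6 mm above the counter; rim wall 6 mm thick (inside 118 x 188 mm). Origin: centre of its underside; z up
- round_tray: round brown wooden tray with a low rim, fixed to the counter: 210 mm across, 18 mm high; inner floor 6 mm above the counter; rim 7 mm thick (196 mm across inside). Origin: centre of its underside; z up
- crate: small square plywood crate, fixed to the counter: 102 x 102 mm, walls 45 mm high and 6 mm thick (inside 90 x 90 mm), inner floor 6 mm above the counter. Four square jars fill it two by two, touching each other and the walls (in all about 1 mm of play). Origin: centre of its underside; z up, x and y square to its sides
- knob_jar: jar to take from the crate: square white stoneware body 44 x 44 mm, 60 mm high, wooden lid 38 mm across (60 to 66 mm up), and fast on it a tall round wooden knob, 30 mm across, from 66 to 108 mm above the underside, the only part above its neighbours (68 mm): lift it straight up by the knob. About 150 g. Origin: centre of underside; z up, x and y square to its sides
- mill: dark wooden pepper mill, round and upright, 124 mm high: foot 52 mm across, waist 34 mm, and a straight round head 40 mm across from 72 to 112 mm above the underside, then a small finial. About 200 g. Origin: centre of its underside; z along its axis, up
- tin: upright plain steel tea tin: 64 mm along its x, 38 mm along its y, body 70 mm high, with a lid 60 x 34 mm on top reaching to 79 mm. About 140 g. Origin: centre of its underside; z up
- cup: small upright white china cup, 54 mm across at the rim, 60 mm high, with a handle that stands out on its +y side (to 64 mm from the axis, 10 mm wide), so it is gripped across its x. About 140 g. Origin: centre of its underside; z up
- flat_jar_1: square white stoneware jar 44 x 44 mm, 60 mm high, with a flat round wooden lid (38 mm across, 8 mm thick; top at 68 mm). One of three alike that stay in the crate. Origin: centre of its underside; z up, x and y square to its sides
- flat_jar_2: square white stoneware jar 44 x 44 mm, 60 mm high, with a flat round wooden lid (38 mm across, 8 mm thick; top at 68 mm). One of three alike that stay in the crate. Origin: centre of its underside; z up, x and y square to its sides
- flat_jar_3: square white stoneware jar 44 x 44 mm, 60 mm high, with a flat round wooden lid (38 mm across, 8 mm thick; top at 68 mm). One of three alike that stay in the crate. Origin: centre of its underside; z up, x and y square to its sides
Things that resemble listed ones, but are neither listed nor needed, are in the scene too. What is shaped like the flat_jar_2 but red is not meant. What is shaped like the knob_jar but blue is not meant.

How it is judged:
By the outcome, as a careful person would: the job done as asked, in the order asked, and still so for the second after the job is handed in, with the robot touching nothing.
It also fails if it takes over 128 s, if anything falls off the work surface, if the arm or the gripper's body presses on something with over 40 N, if the wrist force passes 120 N, or if a joint passes its speed limit or range.

ROBOT

A 6-joint arm with a two-finger parallel gripper is mounted at the origin on the work surface. World frame = base frame: x ahead of the robot, y to its left, z up, the work surface at z = 0. Lengths are in m, angles in degrees, forces in N, time in s.
With the tool pointing down it reaches from about 0.4 to 0.825 m from the base axis. Payload 7 kg.
Tool frame: the origin (TCP) lies at the very end of the fingers, on their centre line; the grasp point (between the pads) lies hold_point_z behind it (hold_point_z is the distance from the TCP to the grasp point, in m); z points along the fingers, y is the line along which they close (so a half turn about z gives the same grasp; the last joint's range is limited). The gripper opens to 88 mm and grips with 3 to 60 N. Pads are 19 mm wide; open, the fingers measure 130 mm over their backs; the gripper's body (78 mm by 193 mm) begins 47 mm behind the grasp point.
Start: joints at [-52.535, 20.546, 0.682, 0, -70.136, -16.507], TCP at [0.241, -0.63, 0.187] pointing down, gripper open.
Joint ranges: [-176.03, 176.03], [-82.01, 121.73], [-58.28, 71.71], [-173.87, 95.51], [-174.79, -0.11], [-173.66, 173.66]. Speed limits (degrees/s): [136.94, 136.94, 172.46, 180, 180, 180].

INTERFACE

Orientations are given as [roll, pitch, yaw] about the fixed x, y, z axes, in that order (R = Rz(yaw) Ry(pitch) Rx(roll)).
In Python, from plant import get_obs, snapshot, close_job, hold_point_z gives the robot as it stands.
- The arm moves only by the tool play_rows, never from a script. Its argument "commands" is a list that holds one entry, the list of rows, each a list of 7 numbers: the shift along the tool's x, y, z in cm, then the turn, a rotation vector about the tool's x, y, z in degrees, then the opening, from 0 (shut) to 1 (fully open). In form: [[[x, y, z, ax, ay, az, fingers], ...]]. A call has 1 to 20 rows; each row is the pose to reach, as a shift and turn from the pose commanded when the call began, along the tool's axes at that moment; what a row does not reach only later rows make up. A row lasts 1/12 s, in which the tool goes at most 41.7 mm and 7.16 degrees, less where a joint would pass 70% of its speed; a pose out of reach is approached as far as the arm can. A call with a gripper value outside its range is refused whole. The fingers move at their own pace and stop on an object; the grip force is fixed at half the most. Time passes only in rows, so rows that repeat a pose let the fingers close. It gives the time, the measured TCP pose, the force, the opening and the grip force at its end, in the units of the state.
- get_obs(): the state, without advancing time (a new reading comes with each control period).
- snapshot(name): name is "side" or "top"; returns a dict with "frame" (420x560x3 uint8, red, green, blue), "camera_matrix" (3x3 intrinsics, pixels), "dist" ([k1, k2, p1, p2, k3] as OpenCV has them; the pictures are not rectified), "origin" and "attitude" of the camera in the world. Camera axes: x right, y down, z forward; pixel columns grow to the right and rows downward; lengths in m; the calibration is good to about 2 mm. A picture is of the moment at which its call begins. There is no depth.
- close_job(): hands the job in; it is judged then, once.
The state is a dict: "clock": time; "joint_pos": joint angles; "qvel": joint speeds; "tau": joint torques, N m; "tool_pos": TCP position; "orientation": TCP orientation; "force": force on the tool from outside, world axes, zero at the start; "moment": the same for the moment, N m; "opening": finger opening in m; "gripper_force": force on a finger pad.
Only numpy, scipy, OpenCV 4.12 (cv2) and the standard library are available. Lean on these libraries where they do the work, as an engineer would, in place of code of your own. Each camera call takes 0.05 s, during which the arm holds its last target. There are 200 camera calls.

## Working session

There is one attempt and no reset: what is moved stays moved. The work goes in short steps, Python scripts to look and compute and a tool call to move; the robot and the scene stay as the last step left them, time stands still between calls to the robot, and variables do not carry over. Pictures are saved under pics/ and viewed, at most 14 in all, crops included, and the job is handed in when it is done.

Besides the shell and the picture viewer there is one more tool, called after ">>>" by a JSON object that holds its "name" and its "arguments". play_rows: Moves the arm, as the interface text tells. Its arguments: {"type":"object","properties":{"commands":{"type":"array","items":{"type":"array","items":{"type":"array","items":{"type":"number"}}}}},"required":["commands"]}

```bash
mkdir -p pics
cat > h.py <<'E'
import numpy as np, cv2
from plant import get_obs, snapshot, close_job, hold_point_z
def snap(n, f=None):
    s=snapshot(n)
    if f: cv2.imwrite(f'pics/{f}.png', cv2.cvtColor(s['frame'],cv2.COLOR_RGB2BGR))
    return s
E
python3 - <<'E'
from h import *
import pickle
for n in('top','side'):
    s=snap(n,n+'0'); pickle.dump(s,open(n+'0.pkl','wb'))
    print(n,{k:s[k] for k in s if k!='frame'})
print(get_obs(),hold_point_z)
E
```

```text
top {'camera_matrix': array([[395.97888842,   0.        , 273.09908437],
       [  0.        , 395.97888842, 217.48159128],
       [  0.        ,   0.        ,   1.        ]]), 'dist': array([-0.10667358,  0.        ,  0.        ,  0.        ,  0.        ]), 'origin': array([0.39997237, 0.06155363, 0.97379583]), 'attitude': array([-1.74892234e+02,  1.06257665e-01, -9.05489375e+01])}
side {'camera_matrix': array([[401.16112772,   0.        , 278.69601166],
       [  0.        , 401.16112772, 203.73397119],
       [  0.        ,   0.        ,   1.        ]]), 'dist': array([0.01564565, 0.        , 0.        , 0.        , 0.        ]), 'origin': array([0.2664071 , 0.73962614, 0.88702608]), 'attitude': array([-140.08856392,    1.1118543 , -165.09465654])}
{'clock': 0.1, 'joint_pos': array([-5.25346638e+01,  2.05891624e+01,  6.39433550e-01, -1.77782280e-02,
       -7.01358570e+01, -1.65052405e+01]), 'qvel': array([ 0.0090653 , -0.06811815,  0.14507827,  0.07651749, -0.02752561,
        0.01914083]), 'tau': array([-3.33753916e-03, -5.84161198e+01,  2.93749988e+01,  7.01554656e+00,
        1.01499268e-02, -8.34064986e-05]), 'tool_pos': array([ 0.24123539, -0.62989264,  0.18649874]), 'orientation': array([ 1.79913192e+02, -8.29265774e-03, -1.59045951e+02]), 'force': array([ 0.44581659, -0.03469503,  0.68138188]), 'moment': array([ 0.04831099, -0.01707033,  0.04592485]), 'gripper_force': 0.0, 'opening': 0.0876941519146913} 0.0188
```

View pics/top0.png

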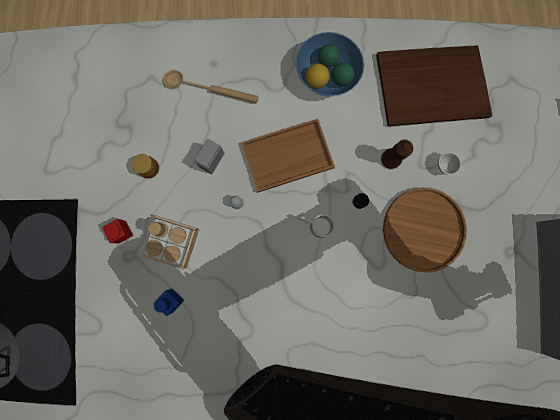

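View pics/side0.png

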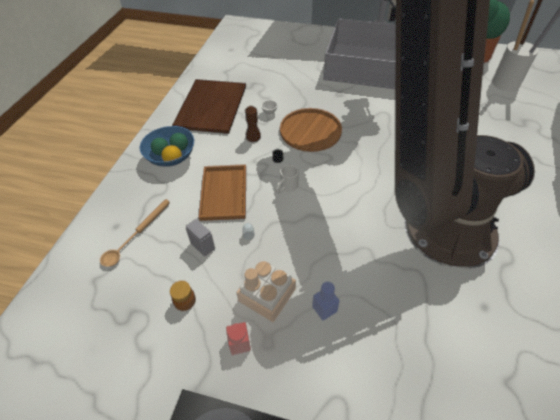

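Run:
```python
import cv2,numpy as np
t=cv2.imread('pics/top0.png');s=cv2.imread('pics/side0.png')
f=lambda i,x,y,w=66:cv2.resize(i[y-33:y+33,x-33:x+33],(264,264),interpolation=cv2.INTER_CUBIC)
cv2.imwrite('pics/crop1.png',np.vstack([np.hstack([f(t,172,240),f(t,320,215),f(t,445,160)]),np.hstack([f(s,266,285),f(s,285,172),f(s,260,120)])]))
```

```text
(no output)
```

View pics/crop1.png

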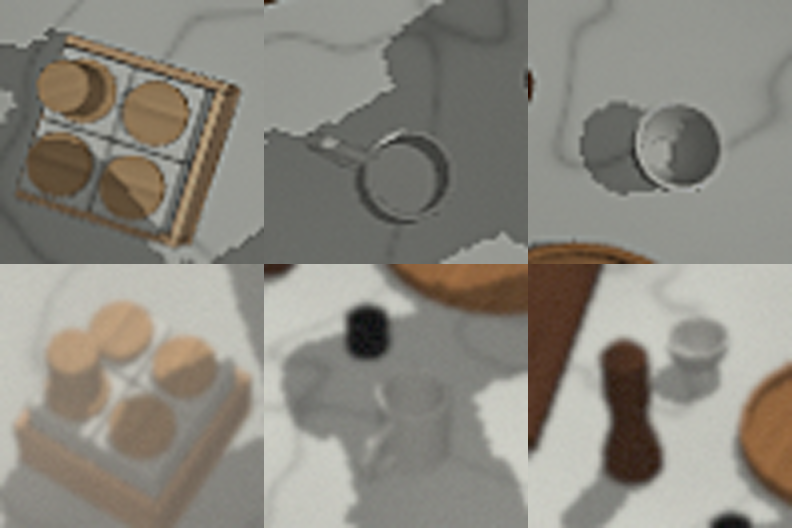

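The top crop shows the knob jar in the crate's upper-left cell, with its knob at about (155,228) and three flat lids around it. The handled cup is at (321,226), in shadow.

Things that could be confused (top pixels):
- **Knob jar:** the white one at (155,228) in the crate is the one. The blue one at (167,301) is not.
- **Flat jars:** the red one at (116,231) is a decoy.
- **Cup:** the one with a handle at (321,226), not the handleless bowl at (448,162).
- **Mill:** the dark brown one at (397,154), not the black pot at (360,200) or the small grey one at (235,201).
- **Tin:** the steel box at (208,155), not the amber jar at (145,166).

```bash
cat >> h.py <<'E'
from scipy.spatial.transform import Rotation as Ro
def ray(s,uv):
    p=cv2.undistortPoints(np.array(uv,float).reshape(-1,1,2),s['camera_matrix'],s['dist']).reshape(-1,2)
    d=np.c_[p,np.ones(len(p))]@Ro.from_euler('xyz',s['attitude'],degrees=True).as_matrix().T
    return d
def plane(s,uv,z):
    d=ray(s,uv); return (s['origin']+d*((z-s['origin'][2])/d[:,2:]))[:,:2]
def proj(s,P):
    R=Ro.from_euler('xyz',s['attitude'],degrees=True).as_matrix()
    return cv2.projectPoints(np.array(P,float).reshape(-1,1,3),cv2.Rodrigues(R.T)[0],-R.T@s['origin'],s['camera_matrix'],s['dist'])[0].reshape(-1,2)
def big(m,lo,hi,roi):
    m=cv2.inRange(cv2.cvtColor(m,cv2.COLOR_RGB2HSV),lo,hi); k=np.zeros_like(m); x0,y0,x1,y1=roi; k[y0:y1,x0:x1]=255
    m=cv2.morphologyEx(m&k,cv2.MORPH_CLOSE,np.ones((3,3)))
    c=cv2.findContours(m,cv2.RETR_EXTERNAL,cv2.CHAIN_APPROX_NONE)[0]
    return max(c,key=cv2.contourArea)[:,0].astype(float)
E
python3 - <<'E'
from h import *
import pickle
T=pickle.load(open('top0.pkl','rb'));S=pickle.load(open('side0.pkl','rb'))
for nm,s,roi in(('top',T,(238,115,336,195)),('side',S,(195,160,250,222))):
    c=big(s['frame'],(3,60,40),(25,255,255),roi); w=plane(s,c,.015)
    print('oblong',nm,len(c),cv2.minAreaRect(w.astype(np.float32)*1000))
for nm,s,roi in(('top',T,(378,183,470,275)),('side',S,(275,105,345,155))):
    c=big(s['frame'],(3,60,40),(25,255,255),roi); w=plane(s,c,.015)
    print('round',nm,len(c),cv2.fitEllipse(w.astype(np.float32)*1000))
lid=plane(T,[(178,235.25),(154.25,248),(172.25,254)],.074); print('lids',lid*1000)
print('knob',plane(T,[(155,228.25)],.114)*1000)
print('sidelid', plane(S,[(233+121/4,252+(335-264)/4),(233+186/4,252+(363-264)/4),(233+140/4,252+(425-264)/4)],.074)*1000, plane(S,[(233+75/4,252+(352-264)/4)],.114)*1000)
t=T['frame'][...,::-1];s=S['frame'][...,::-1]
f=lambda i,x,y:cv2.resize(i[y-22:y+22,x-22:x+22],(352,352),interpolation=cv2.INTER_CUBIC)[:300]
cv2.imwrite('pics/crop2.png',np.vstack([np.hstack([f(t,208,157),f(t,397,156)]),np.hstack([f(s,200,240),f(s,252,124)])]))
E
```

```text
oblong top 248 ((641.6424560546875, 24.76830291748047), (132.813720703125, 200.31378173828125), 17.468263626098633)
oblong side 191 ((641.0258178710938, 30.58721160888672), (130.03463745117188, 212.253662109375), 17.462121963500977)
round top 240 ((453.105712890625, -311.5481262207031), (206.555908203125, 209.92466735839844), 1.234088659286499)
round side 152 ((452.2562255859375, -305.5168151855469), (206.33773803710938, 220.77590942382812), 12.921680450439453)
lids [[441.71871362 280.41960937]
 [412.87709543 335.37828311]
 [398.99858847 293.36161962]]
knob [[455.61100075 322.12615903]]
sidelid [[440.01377045 288.33624029]
 [398.69808637 296.80436037]
 [413.56242371 340.9066977 ]] [[452.94920309 326.99899876]]
```

View pics/crop2.png

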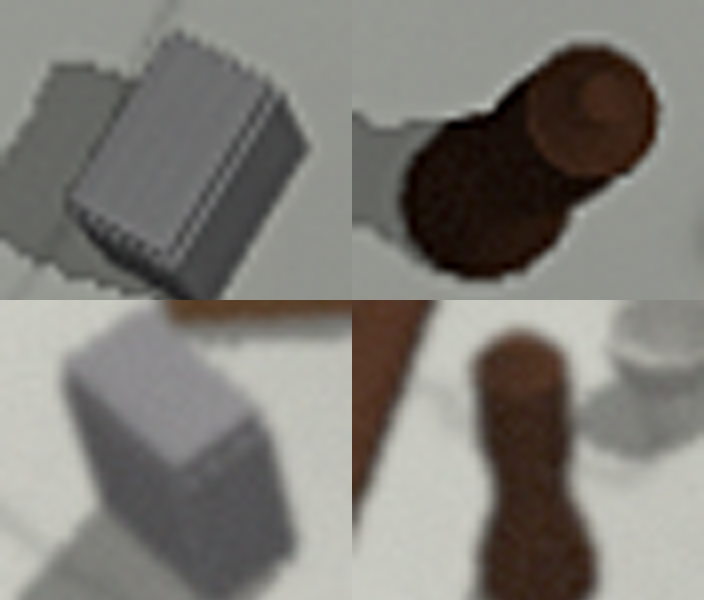

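The crops show the tin's lid top with corners near (178,30), (268,88), (170,250) and (72,193) in crop pixels. The mill's head circle is centred at about (592,110).

Run:
```python
from h import *
import pickle
T=pickle.load(open('top0.pkl','rb'));S=pickle.load(open('side0.pkl','rb'))
q=lambda pts,x0,y0,k:np.array(pts,float)/k+[x0,y0]-(0.5-0.5/k)
np.set_printoptions(precision=1,suppress=True)
l=plane(T,q([(178,30),(268,88),(170,250),(72,193)],186,135,8),.079)*1000; print('tin',l,l.mean(0))
l=plane(S,q([(65,365-300),(150,310-300),(258,405-300),(180,466-300)],178,218,8),.079)*1000; print('tinS',l,l.mean(0))
print('mill',plane(T,q([(240,110)],375,134,8),.112)*1000,plane(S,q([(168,65)],230,102,8),.112)*1000,'foot',plane(T,q([(131,200)],375,134,8),.012)*1000)
l=plane(T,q([(156,113),(61,164),(133,188)],139,207,4),.074)*1000; k=plane(T,q([(64,85)],139,207,4),.114)*1000
lS=plane(S,q([(121,71),(140,161),(186,99)],233,252,4),.074)*1000; kS=plane(S,q([(75,88)],233,252,4),.114)*1000
print('lids',l,l[0]+l[1]-l[2],'knob',k); print('S',lS,lS[0]+lS[1]-lS[2],kS)
d=l[1]-l[2]; e=l[0]-l[2]; print(np.degrees(np.arctan2(d[1],d[0])),np.degrees(np.arctan2(e[1],e[0])),np.hypot(*d),np.hypot(*e))
# cup: rim by threshold crop
print('cup rim',plane(T,q([(403-264,176)],287,182,4),.06)*1000,'handle tip',plane(T,q([(322-264,142)],287,182,4),.04)*1000)
f=lambda s,x,y:cv2.resize(cv2.convertScaleAbs(s['frame'][y-25:y+25,x-25:x+25,::-1],alpha=1.5,beta=-60),(400,400),interpolation=cv2.INTER_CUBIC)
cv2.imwrite('pics/crop3.png',np.hstack([f(T,316,223),f(S,288,178)]))
```

```text
tin [[666.5 212.7]
 [648.7 186.2]
 [601.2 214.3]
 [618.4 243. ]] [633.7 214. ]
tinS [[664.7 216.9]
 [647.  189.9]
 [599.8 216.7]
 [614.7 244.3]] [631.5 216.9]
mill [[ 632.9 -235.5]] [[ 632.3 -233.5]] foot [[ 631.  -233.6]]
lids [[442.6 281.3]
 [413.7 336.3]
 [399.9 294.2]] [456.5 323.3] knob [[456.4 323. ]]
S [[441.1 287.6]
 [414.6 340.2]
 [399.8 296.1]] [456.  331.7] [[454.  326.3]]
71.72089139603328 -16.848653935259325 44.2623096505411 44.64375448011337
cup rim [[461.6 -49.1]] handle tip [[483.7  -3.9]]
```

View pics/crop3.png

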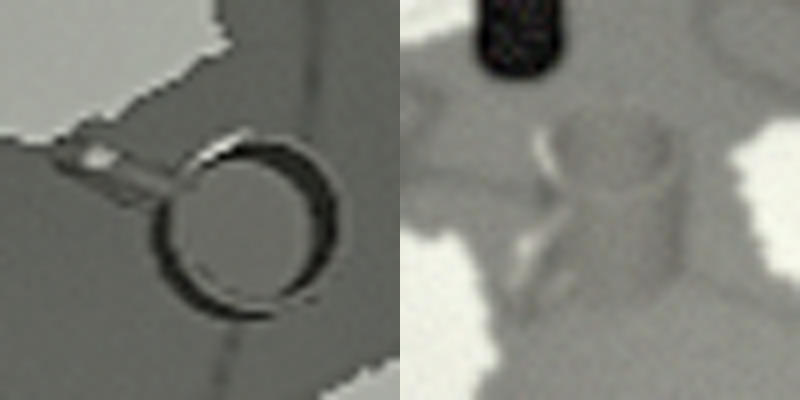

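The cup's rim is centred at crop (248,227), and its handle points up and left in the top view. That is roughly 64° in world.

```bash
cat >> h.py <<'E'
def go(x,y,z,yaw):
    o=get_obs(); R=Ro.from_euler('xyz',o['orientation'],degrees=True); G=Ro.from_euler('xyz',[180,0,yaw],degrees=True)
    d=R.inv().apply(np.array([x,y,z])-o['tool_pos'])*100; r=(R.inv()*G).as_rotvec(degrees=True)
    print('t',o['clock'],'shift',d.round(2),'rot',r.round(2),'F',o['force'].round(1),'op',round(o['opening'],4),'gf',o['gripper_force'])
E
python3 -c "
from h import *
go(.6325,-.2345,.22,-72.5)"
```

```text
t 0.1 shift [-50.68  22.94  -3.32] rot [ 8.000e-02  6.000e-02 -8.655e+01] F [ 0.4 -0.   0.7] op 0.0877 gf 0.0
```

>>> {"name": "play_rows", "arguments": {"commands": [[[0, 0, -3.3, 0, 0, 0, 1], [-50.7, 22.9, -3.3, 0.1, 0.1, -86.5, 1], [-50.7, 22.9, -3.3, 0.1, 0.1, -86.5, 1], [-50.7, 22.9, -3.3, 0.1, 0.1, -86.5, 1], [-50.7, 22.9, -3.3, 0.1, 0.1, -86.5, 1], [-50.7, 22.9, -3.3, 0.1, 0.1, -86.5, 1], [-50.7, 22.9, -3.3, 0.1, 0.1, -86.5, 1], [-50.7, 22.9, -3.3, 0.1, 0.1, -86.5, 1], [-50.7, 22.9, -3.3, 0.1, 0.1, -86.5, 1], [-50.7, 22.9, -3.3, 0.1, 0.1, -86.5, 1], [-50.7, 22.9, -3.3, 0.1, 0.1, -86.5, 1], [-50.7, 22.9, -3.3, 0.1, 0.1, -86.5, 1], [-50.7, 22.9, -3.3, 0.1, 0.1, -86.5, 1], [-50.7, 22.9, -3.3, 0.1, 0.1, -86.5, 1], [-50.7, 22.9, -3.3, 0.1, 0.1, -86.5, 1], [-50.7, 22.9, -3.3, 0.1, 0.1, -86.5, 1], [-50.7, 22.9, -3.3, 0.1, 0.1, -86.5, 1], [-50.7, 22.9, -3.3, 0.1, 0.1, -86.5, 1], [-50.7, 22.9, -3.3, 0.1, 0.1, -86.5, 1], [-50.7, 22.9, -3.3, 0.1, 0.1, -86.5, 1]]]}}

```text
clock: 1.77
tool_pos: [0.6322, -0.2361, 0.2206]
orientation: [-180.0, -0.1, -72.6]
force: [0.6, 0.1, -0.1]
opening: 0.0879
gripper_force: 0.0
```

Run:
```python
from h import *
import pickle
go(.6325,-.2345,.076,-72.5); print(get_obs()['tool_pos'],get_obs()['orientation'])
T=snap('top','top1');S=snap('side','side1')
pickle.dump(T,open('top1.pkl','wb'));pickle.dump(S,open('side1.pkl','wb'))
t=T['frame'][...,::-1]
f=lambda s,x,y:cv2.resize(cv2.convertScaleAbs(s['frame'][y-25:y+25,x-25:x+25,::-1],alpha=1.3,beta=-60),(400,400),interpolation=cv2.INTER_CUBIC)
cv2.imwrite('pics/crop4.png',np.hstack([f(T,316,223),f(S,288,178)]))
```

```text
t 1.7667 shift [-0.18 -0.07 14.46] rot [-0.01 -0.13 -0.13] F [ 0.6  0.1 -0.1] op 0.0879 gf 0.0
[ 0.63223938 -0.23613596  0.22064209] [-1.79985229e+02 -1.33953153e-01 -7.26290537e+01]
```

View pics/crop4.png

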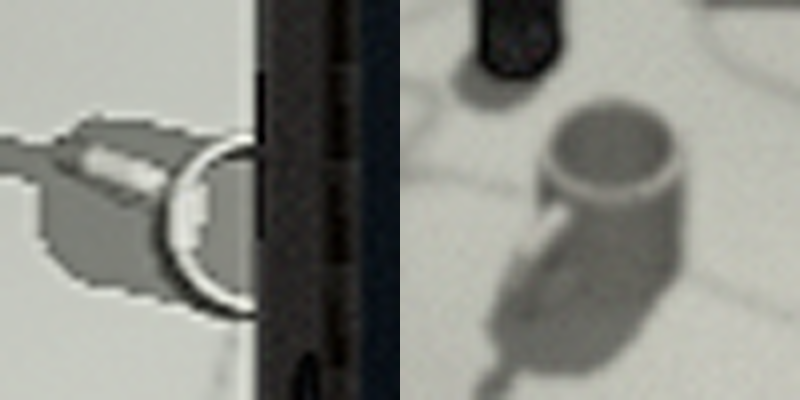

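The clear view now shows the cup rim centred near crop (251,224) in top and (613,152) in side, with the handle up and left. Next I'll descend on the mill.

>>> {"name": "play_rows", "arguments": {"commands": [[[-0.1, 0, 3, 0, 0, 0, 1], [-0.1, 0, 6, 0, 0, 0, 1], [-0.1, 0, 9, 0, 0, 0, 1], [-0.1, 0, 11, 0, 0, 0, 1], [-0.1, 0, 13, 0, 0, 0, 1], [-0.1, 0, 14.4, 0, 0, 0, 1], [-0.1, 0, 14.4, 0, 0, 0, 1], [-0.1, 0, 14.4, 0, 0, 0, 1], [-0.1, 0, 14.4, 0, 0, 0, 0.7], [-0.1, 0, 14.4, 0, 0, 0, 0.6], [-0.1, 0, 14.4, 0, 0, 0, 0.55]]]}}

```text
clock: 2.78
tool_pos: [0.6336, -0.2347, 0.0779]
orientation: [-179.9, -0.2, -72.5]
force: [-0.2, 0.8, -1.1]
opening: 0.0731
gripper_force: 0.0
```

Run:
```python
from h import *
go(.6325,-.2345,.076,-72.5); print(get_obs()['tool_pos'],get_obs()['orientation'])
T=snap('top');S=snap('side')
f=lambda s,x,y:cv2.resize(cv2.convertScaleAbs(s['frame'][y-30:y+30,x-40:x+40,::-1],alpha=1.5,beta=0),(400,300),interpolation=cv2.INTER_CUBIC)
cv2.imwrite('pics/mg.png',np.hstack([f(T,400,150),f(S,252,120)]))
```

```text
t 2.7833 shift [-0.05  0.1   0.19] rot [-0.12 -0.18 -0.05] F [-0.2  0.8 -1.1] op 0.0731 gf 0.0
[ 0.63355409 -0.23468731  0.07785936] [-179.87630687   -0.18286644  -72.54692635]
```

View pics/mg.png

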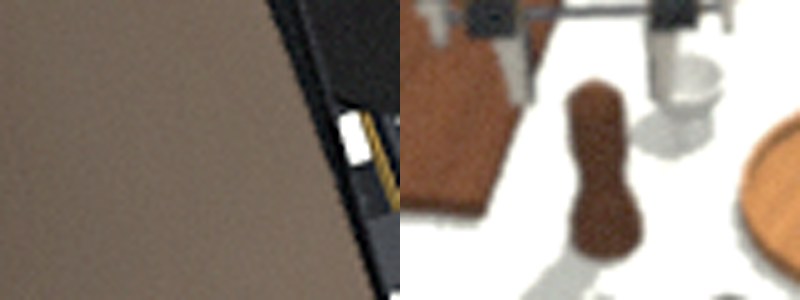

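Run:
```python
from h import *
import pickle
S=pickle.load(open('side0.pkl','rb'));o=get_obs()
f=lambda P:(proj(S,P)-[212,90])*5+[402,2]
print('tcp',f([o['tool_pos']]),'fingers',f([o['tool_pos']+k*.0366*np.array([np.cos(np.radians(17.5)),np.sin(np.radians(17.5)),0]) for k in(1,-1)]))
print('mill axis',f([(.6325,-.2345,z) for z in(0,.078,.124)]))
```

```text
tcp [[597.93179398 143.58187733]] fingers [[540.82423206 146.07520634]
 [654.98384791 141.08001192]]
mill axis [[607.31304194 236.7693047 ]
 [598.95296164 143.06201461]
 [593.64040437  83.55319476]]
```

Run:
```python
from h import *
S=snap('side')
cv2.imwrite('pics/mg2.png',cv2.resize(S['frame'][70:150,205:305,::-1],(800,640)[:2],interpolation=cv2.INTER_CUBIC)[:600])
o=get_obs();print((proj(S,[o['tool_pos']+k*.0366*np.array([np.cos(np.radians(17.5)),np.sin(np.radians(17.5)),0]) for k in(1,0,-1)])-[205,70])*8,o['opening'])
```

```text
[[278.58509848 391.24342061]
 [369.94688171 387.25411443]
 [461.21990483 383.2511707 ]] 0.06122737924915783
```

View pics/mg2.png

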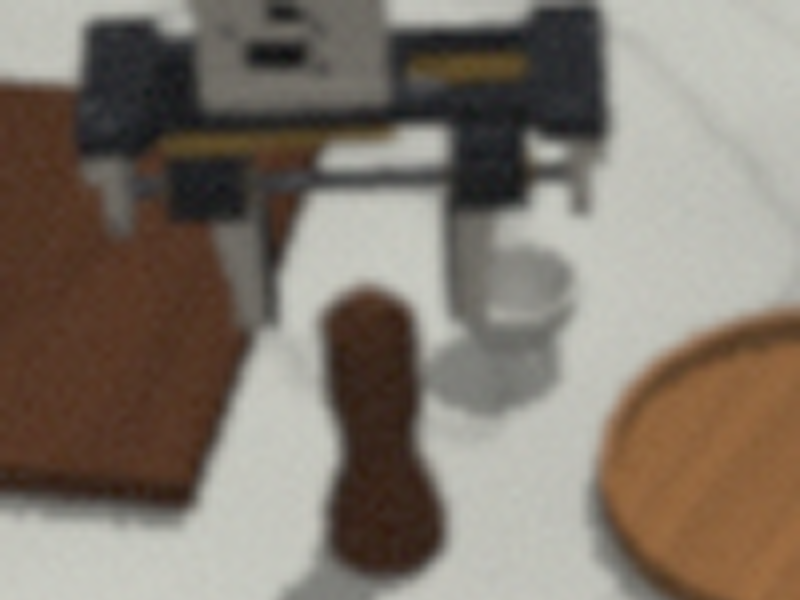

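Run:
```python
from h import *
import pickle
T=pickle.load(open('top1.pkl','rb'));S=pickle.load(open('side1.pkl','rb'))
c=np.array([.6322,-.2361,.2206]);y=np.array([np.cos(np.radians(17.4)),np.sin(np.radians(17.4)),0]);x=np.array([-y[1],y[0],0]);z=np.array([0,0,1.])
out=[]
for s,(x0,y0) in((T,(330,60)),(S,(185,30))):
    im=s['frame'][...,::-1].copy()
    im=cv2.resize(cv2.convertScaleAbs(im[y0:y0+130,x0:x0+100],alpha=1.4),(400,520),interpolation=cv2.INTER_CUBIC)
    m=lambda P:[tuple(int(v) for v in (p-[x0,y0])*4+2) for p in proj(s,P)]
    for p in m([c+.044*y,c-.044*y]): cv2.circle(im,p,4,(0,0,255),1)
    q=m([c+.066*z+a*.0965*y+b*.039*x for a,b in((1,1),(1,-1),(-1,-1),(-1,1))])
    cv2.polylines(im,[np.array(q)],True,(0,255,0),1); out.append(im)
cv2.imwrite('pics/ov.png',np.hstack(out))
```

```text
(no output)
```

View pics/ov.png

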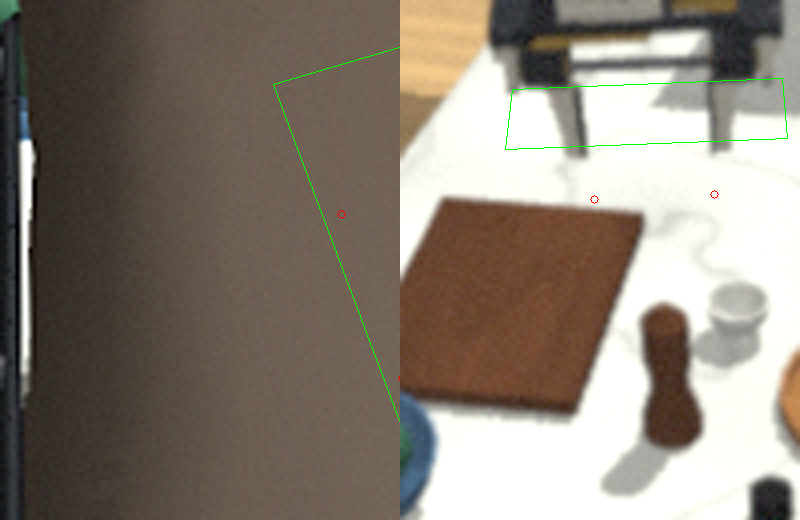

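The side view shows the visible fingertips about 30 mm above the reported TCP. I'll close gently and read the opening to see what is really between the fingers.

>>> {"name": "play_rows", "arguments": {"commands": [[[0, 0, 0, 0, 0, 0, 0.5], [0, 0, 0, 0, 0, 0, 0.46], [0, 0, 0, 0, 0, 0, 0.46], [0, 0, 0, 0, 0, 0, 0.4], [0, 0, 0, 0, 0, 0, 0.4], [0, 0, 0, 0, 0, 0, 0.4]]]}}

```text
clock: 3.43
tool_pos: [0.6327, -0.2345, 0.0763]
orientation: [180.0, -0.1, -72.5]
force: [-0.4, -0.0, 0.6]
opening: 0.0353
gripper_force: 0.0
```

Run:
```python
from h import *
S=snap('side');o=get_obs();print(o['tool_pos'],o['opening'],o['gripper_force'],o['force'])
print((proj(S,[o['tool_pos']])-[205,70])*8)
cv2.imwrite('pics/mg3.png',cv2.resize(S['frame'][70:145,205:305,::-1],(800,600),interpolation=cv2.INTER_CUBIC))
```

```text
[ 0.63274809 -0.23446966  0.07629471] 0.0351194923720495 0.0 [0.23223304 0.45921629 1.48566833]
[[370.81766272 389.0825613 ]]
```

View pics/mg3.png

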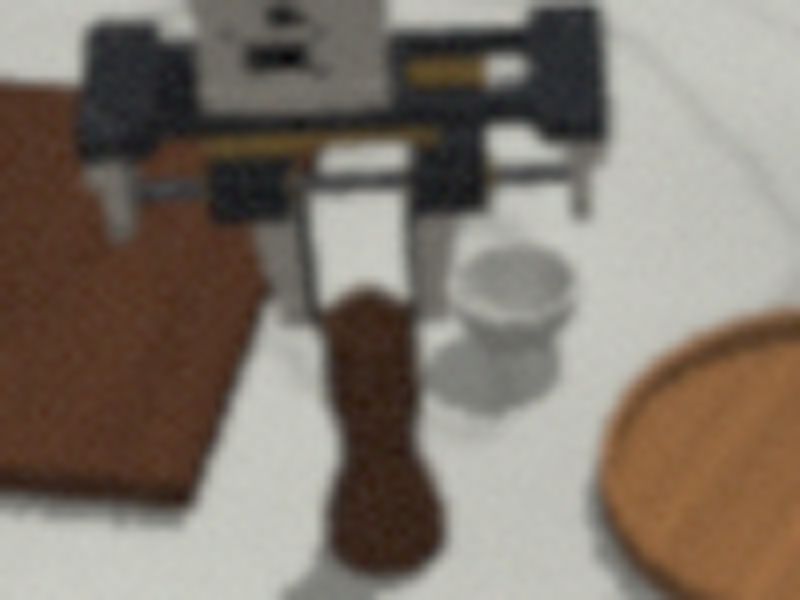

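The opening reached 35 mm with no grip force, so the 40 mm head is not between the fingers. They are really about 35–40 mm above the reported TCP. I'll open, go down 1.5 cm (safe either way) and test again.

>>> {"name": "play_rows", "arguments": {"commands": [[[0, 0, 0, 0, 0, 0, 0.75], [0, 0, 0, 0, 0, 0, 0.75], [0, 0, 0, 0, 0, 0, 0.75], [0, 0, 0, 0, 0, 0, 0.75], [0, 0, 0.5, 0, 0, 0, 0.75], [0, 0, 1, 0, 0, 0, 0.75], [0, 0, 1.5, 0, 0, 0, 0.75], [0, 0, 1.5, 0, 0, 0, 0.75], [0, 0, 1.5, 0, 0, 0, 0.5], [0, 0, 1.5, 0, 0, 0, 0.5], [0, 0, 1.5, 0, 0, 0, 0.42], [0, 0, 1.5, 0, 0, 0, 0.42], [0, 0, 1.5, 0, 0, 0, 0.42], [0, 0, 1.5, 0, 0, 0, 0.42]]]}}

```text
clock: 4.65
tool_pos: [0.6327, -0.2346, 0.0616]
orientation: [-180.0, -0.1, -72.5]
force: [-1.4, 0.7, 0.4]
opening: 0.0388
gripper_force: 30.0
```

Run:
```python
from h import *
S=snap('side');T=snap('top');o=get_obs();print(o['tool_pos'],o['opening'],o['gripper_force'],o['force'],o['joint_pos'])
print((proj(S,[o['tool_pos']])-[205,70])*8)
cv2.imwrite('pics/mg4.png',cv2.resize(S['frame'][70:145,205:305,::-1],(800,600),interpolation=cv2.INTER_CUBIC))
```

```text
[ 0.63277013 -0.23460786  0.06162547] 0.039000473900584996 30.00185593497008 [ 0.28898763 -1.25190477  1.53514213] [ -3.7508772   25.93768168  -8.37791496   0.15159802 -55.6251175
  21.12382945]
[[373.47907879 418.06544256]]
```

The fingers now grip the head: opening 39 mm, 30 N. The true tips are therefore 36–50 mm above the reported z, and I'll use 43 mm. Next I'll lift and carry the mill.

>>> {"name": "play_rows", "arguments": {"commands": [[[0, 0, -0.5, 0, 0, 0, 0.3], [0, 0, -1.5, 0, 0, 0, 0.3], [0, 0, -3.5, 0, 0, 0, 0.3], [0, 0, -6, 0, 0, 0, 0.3], [0, 0, -9, 0, 0, 0, 0.3], [0, 0, -12, 0, 0, 0, 0.3], [-1, -0.4, -12, 0, 0, 0, 0.3], [-3, -1.3, -12, 0, 0, 0, 0.3], [-5, -2.2, -12, 0, 0, 0, 0.3], [-7.5, -3.2, -12, 0, 0, 0, 0.3], [-10, -4.3, -12, 0, 0, 0, 0.3], [-12.5, -5.4, -12, 0, 0, 0, 0.3], [-15, -6.5, -12, 0, 0, 0, 0.3], [-17, -7.4, -12, 0, 0, 0, 0.3], [-18.5, -8, -12, 0, 0, 0, 0.3], [-19.5, -8.4, -12, 0, 0, 0, 0.3], [-20.2, -8.7, -12, 0, 0, 0, 0.3], [-20.2, -8.7, -12, 0, 0, 0, 0.3], [-20.2, -8.7, -12, 0, 0, 0, 0.3]]]}}

```text
clock: 6.33
tool_pos: [0.655, -0.0159, 0.1809]
orientation: [180.0, -0.1, -72.5]
force: [-0.3, 0.0, -2.6]
opening: 0.0387
gripper_force: 30.0
```

Run:
```python
from h import *
import pickle
S=snap('side');o=get_obs();print(o['tool_pos'],o['orientation'],o['opening'],o['gripper_force'],o['force'])
pickle.dump(S,open('side2.pkl','wb'))
c=proj(S,[(.655,-.016,.12),(.655,-.016,.244)]).round(1);print(c); x,y=c.mean(0).astype(int)
im=cv2.resize(S['frame'][y-50:y+50,x-65:x+65,::-1],(780,600),interpolation=cv2.INTER_CUBIC)
for p in (c-[x-65,y-50])*6+3: cv2.circle(im,tuple(int(v) for v in p),4,(0,0,255),1)
cv2.imwrite('pics/mh.png',im)
```

```text
[ 0.65494301 -0.0162423   0.18088325] [ 1.79986086e+02 -1.34886165e-01 -7.25694936e+01] 0.038618134322170324 29.996045823208988 [ 0.36588234 -0.40556222 -2.22061859]
[[219.3 152.8]
 [212.8 117. ]]
```

View pics/mh.png

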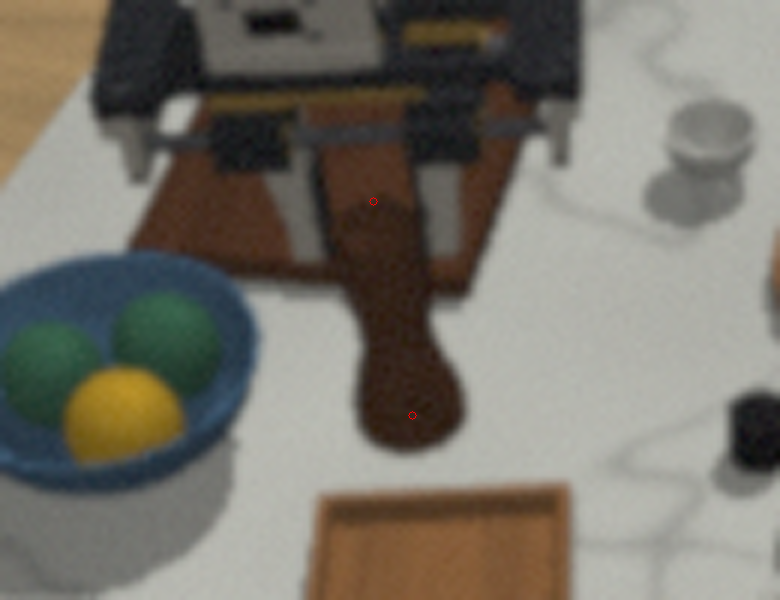

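The mill is held upright above the tray's far end, close to the predicted axis (red marks). I'll lower it 11.4 cm to the tray floor.

>>> {"name": "play_rows", "arguments": {"commands": [[[0, 0, 2, 0, 0, 0, 0.3], [0, 0, 4, 0, 0, 0, 0.3], [0, 0, 6, 0, 0, 0, 0.3], [0, 0, 8, 0, 0, 0, 0.3], [0, 0, 9.5, 0, 0, 0, 0.3], [0, 0, 10.3, 0, 0, 0, 0.3], [0, 0, 10.7, 0, 0, 0, 0.3], [0, 0, 10.9, 0, 0, 0, 0.3], [0, 0, 11, 0, 0, 0, 0.3], [0, 0, 11.1, 0, 0, 0, 0.3], [0, 0, 11.1, 0, 0, 0, 0.3], [0, 0, 11.1, 0, 0, 0, 0.3]]]}}

```text
clock: 7.38
tool_pos: [0.6556, -0.0156, 0.0707]
orientation: [-179.9, -0.1, -72.5]
force: [0.7, -0.0, -1.8]
opening: 0.0388
gripper_force: 30.0
```

>>> {"name": "play_rows", "arguments": {"commands": [[[0, 0, 0.1, 0, 0, 0, 0.3], [0, 0, 0.2, 0, 0, 0, 0.3], [0, 0, 0.25, 0, 0, 0, 0.3], [0, 0, 0.25, 0, 0, 0, 0.3]]]}}

```text
clock: 7.72
tool_pos: [0.6552, -0.0157, 0.0676]
orientation: [-180.0, -0.1, -72.5]
force: [-0.5, 0.2, 0.2]
opening: 0.0387
gripper_force: 30.0
```

>>> {"name": "play_rows", "arguments": {"commands": [[[0, 0, 0.02, 0, 0, 0, 0.5], [0, 0, 0, 0, 0, 0, 0.7], [0, 0, 0, 0, 0, 0, 0.9], [0, 0, 0, 0, 0, 0, 1], [0, 0, 0, 0, 0, 0, 1], [0, 0, 0, 0, 0, 0, 1], [0, 0, -2, 0, 0, 0, 1], [0, 0, -5, 0, 0, 0, 1], [0, 0, -9, 0, 0, 0, 1], [0, 0, -13, 0, 0, 0, 1], [0, 0, -13, 0, 0, 0, 1], [0, 0, -13, 0, 0, 0, 1]]]}}

```text
clock: 8.72
tool_pos: [0.6568, -0.0151, 0.201]
orientation: [-179.6, -0.2, -72.5]
force: [-1.0, 0.6, -1.5]
opening: 0.0873
gripper_force: 0.0
```

Run:
```python
from h import *
for y in (-72.5,): go(.4555,.3235,.19,y)
```

```text
t 8.7167 shift [-38.35   9.05   0.93] rot [-0.36 -0.16 -0.03] F [-1.   0.6 -1.5] op 0.0873 gf 0.0
```

>>> {"name": "play_rows", "arguments": {"commands": [[[-4, 1, 0, 0, 0, 3, 1], [-8, 1.9, 0, 0, 0, 8, 1], [-12, 2.8, 0, 0, 0, 14, 1], [-16, 3.8, 0, 0, 0, 20, 1], [-20, 4.7, 0.9, 0, 0, 26, 1], [-24, 5.7, 0.9, 0, 0, 32, 1], [-28, 6.6, 0.9, 0, 0, 35, 1], [-32, 7.5, 0.9, 0, 0, 35, 1], [-36, 8.5, 0.9, 0, 0, 35, 1], [-38.3, 9.1, 0.9, 0, 0, 35, 1], [-38.3, 9.1, 0.9, 0, 0, 35, 1], [-38.3, 9.1, 0.9, 0, 0, 35, 1], [-38.3, 9.1, 0.9, 0, 0, 35, 1], [-38.3, 9.1, 0.9, 0, 0, 35, 1]]]}}

```text
clock: 9.88
tool_pos: [0.4536, 0.3217, 0.1871]
orientation: [-179.9, -0.2, -107.6]
force: [-0.4, 0.0, -0.0]
opening: 0.0875
gripper_force: 0.0
```

Run:
```python
from h import *
import pickle
go(.4555,.3235,.044,-107.6)
S=snap('side');T=snap('top')
pickle.dump(T,open('top3.pkl','wb'))
cv2.imwrite('pics/mid.png',np.hstack([cv2.resize(T['frame'][110:210,235:335,::-1],(400,400),interpolation=cv2.INTER_CUBIC),cv2.resize(S['frame'][215:315,210:310,::-1],(400,400),interpolation=cv2.INTER_CUBIC)]))
```

```text
t 9.8833 shift [-0.27 -0.11 14.3 ] rot [-0.06 -0.16  0.01] F [-0.4  0.  -0. ] op 0.0875 gf 0.0
```

View pics/mid.png

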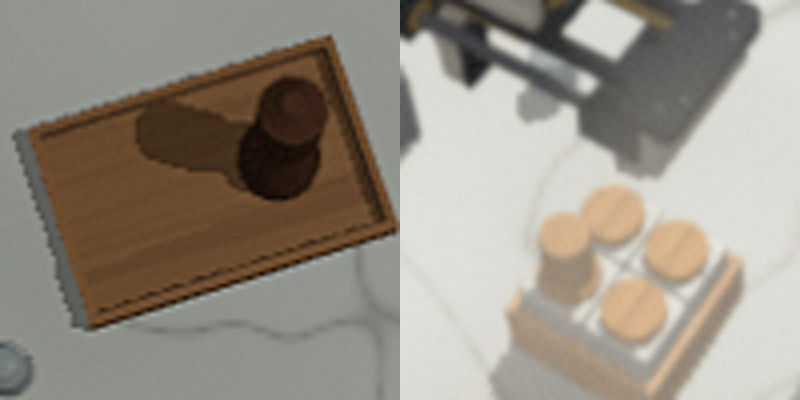

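The mill stands in the tray, and the four jars are seen from the side with the knob jar at left, (565,250) in the crop. I'll descend over the knob.

>>> {"name": "play_rows", "arguments": {"commands": [[[-0.1, 0, 3, 0, 0, 0, 1], [-0.1, 0, 6, 0, 0, 0, 1], [-0.1, 0, 9, 0, 0, 0, 1], [-0.1, 0, 11, 0, 0, 0, 1], [-0.1, 0, 12.5, 0, 0, 0, 1], [-0.1, 0, 13.5, 0, 0, 0, 1], [-0.1, 0, 14.2, 0, 0, 0, 1], [-0.1, 0, 14.2, 0, 0, 0, 1], [-0.1, 0, 14.2, 0, 0, 0, 0.8], [-0.1, 0, 14.2, 0, 0, 0, 0.6]]]}}

```text
clock: 10.82
tool_pos: [0.4544, 0.3238, 0.0466]
orientation: [-179.9, -0.0, -107.5]
force: [-0.5, 0.1, -0.0]
opening: 0.0793
gripper_force: 0.0
```

Run:
```python
from h import *
go(.4555,.3235,.044,-107.6)
S=snap('side');o=get_obs();print(o['opening'],(proj(S,[o['tool_pos']+[0,0,.04],(.4555,.3235,.09)])-[220,225])*10)
cv2.imwrite('pics/kg.png',cv2.resize(S['frame'][225:285,220:300,::-1],(800,600),interpolation=cv2.INTER_CUBIC))
```

```text
t 10.8167 shift [-0.01 -0.11  0.26] rot [-0.12 -0.01  0.06] F [-0.5  0.1 -0. ] op 0.0793 gf 0.0
0.07558849160976096 [[324.38440889 538.45724653]
 [318.87536442 528.49871596]]
```

View pics/kg.png

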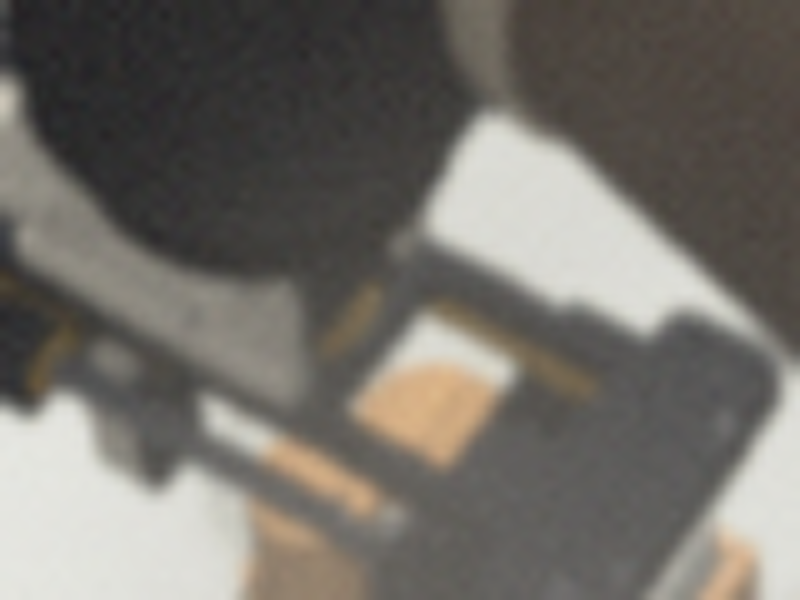

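Gripper parts hide most of it, but the knob shows at (310,490) between the finger carriages. I'll close in steps and watch the force.

>>> {"name": "play_rows", "arguments": {"commands": [[[0, 0, 0, 0, 0, 0, 0.5], [0, 0, 0, 0, 0, 0, 0.42], [0, 0, 0, 0, 0, 0, 0.42], [0, 0, 0, 0, 0, 0, 0.42], [0, 0, 0, 0, 0, 0, 0.42]]]}}

```text
clock: 11.28
tool_pos: [0.4538, 0.3234, 0.0457]
orientation: [-179.9, -0.1, -107.5]
force: [0.1, 0.7, -0.2]
opening: 0.0427
gripper_force: 0.0
```

>>> {"name": "play_rows", "arguments": {"commands": [[[0, 0, 0, 0, 0, 0, 0.38], [0, 0, 0, 0, 0, 0, 0.35], [0, 0, 0, 0, 0, 0, 0.33], [0, 0, 0, 0, 0, 0, 0.32], [0, 0, 0, 0, 0, 0, 0.32]]]}}

```text
clock: 11.7
tool_pos: [0.454, 0.3233, 0.0456]
orientation: [-179.9, -0.1, -107.5]
force: [1.4, -0.0, -0.8]
opening: 0.0293
gripper_force: 30.0
```

>>> {"name": "play_rows", "arguments": {"commands": [[[0, 0, -0.3, 0, 0, 0, 0.2], [0, 0, -0.8, 0, 0, 0, 0.2], [0, 0, -1.5, 0, 0, 0, 0.2], [0, 0, -2.3, 0, 0, 0, 0.2], [0, 0, -3.1, 0, 0, 0, 0.2], [0, 0, -3.9, 0, 0, 0, 0.2], [0, 0, -4.7, 0, 0, 0, 0.2], [0, 0, -5.5, 0, 0, 0, 0.2], [0, 0, -6.5, 0, 0, 0, 0.2], [0, 0, -8, 0, 0, 0, 0.2], [0, 0, -10, 0, 0, 0, 0.2], [0, 0, -12, 0, 0, 0, 0.2], [0, 0, -14, 0, 0, 0, 0.2], [0, 0, -15, 0, 0, 0, 0.2], [0, 0, -15, 0, 0, 0, 0.2], [0, 0, -15, 0, 0, 0, 0.2]]]}}

```text
clock: 13.03
tool_pos: [0.4534, 0.3236, 0.1955]
orientation: [-179.9, -0.1, -107.6]
force: [0.7, -0.5, -3.1]
opening: 0.029
gripper_force: 30.0
```

Run:
```python
from h import *
import pickle
o=get_obs(); x,y=o['tool_pos'][:2]-[.4555,.3235]   # tool vs jar est
print('off',x,y); go(.628,.070,.1956,-72.5)
```

```text
off -0.0020913808065805006 0.000145778919403039
t 13.0333 shift [ 18.92 -24.3    0.04] rot [ -0.04  -0.08 -35.05] F [ 0.7 -0.5 -3.1] op 0.029 gf 29.957122206687927
```

>>> {"name": "play_rows", "arguments": {"commands": [[[0.6, -0.7, 0, 0, 0, -1, 0.2], [1.8, -2.3, 0, 0, 0, -3, 0.2], [3.2, -4.1, 0, 0, 0, -6, 0.2], [4.7, -6.1, 0, 0, 0, -9, 0.2], [6.2, -8, 0, 0, 0, -12, 0.2], [7.8, -10, 0, 0, 0, -15, 0.2], [9.4, -12, 0, 0, 0, -18, 0.2], [11, -14.1, 0, 0, 0, -21, 0.2], [12.5, -16.1, 0, 0, 0, -24, 0.2], [14, -18, 0, 0, 0, -27, 0.2], [15.5, -19.9, 0, 0, 0, -30, 0.2], [16.9, -21.7, 0, 0, 0, -33, 0.2], [18.1, -23.2, 0, 0, 0, -35, 0.2], [18.7, -24, 0, 0, 0, -35, 0.2], [18.9, -24.3, 0, 0, 0, -35, 0.2], [18.9, -24.3, 0, 0, 0, -35, 0.2], [18.9, -24.3, 0, 0, 0, -35, 0.2]]]}}

```text
clock: 14.45
tool_pos: [0.6278, 0.0705, 0.1954]
orientation: [179.9, -0.1, -72.6]
force: [-0.6, -0.1, -0.5]
opening: 0.0294
gripper_force: 30.0
```

Run:
```python
from h import *
go(.628,.070,.0457,-72.5)
S=snap('side')
# white jar body bottom vs prediction
P=proj(S,[(.628,.070,.156),(.628,.07,.264)]);print(P)
cv2.imwrite('pics/kh.png',S['frame'][...,::-1]); 
hsv=cv2.cvtColor(S['frame'],cv2.COLOR_RGB2HSV); x,y=P[0].astype(int)
print('lids now:')
m=cv2.inRange(hsv,(5,50,100),(25,255,255))[250:325,225:310]
n,_,st,ce=cv2.connectedComponentsWithStats(m);print(st[1:][st[1:,4]>20],ce[1:][st[1:,4]>20]+[225,250])
```

```text
t 14.45 shift [ 0.03 -0.02 14.97] rot [ 0.07 -0.11 -0.09] F [-0.6 -0.1 -0.5] op 0.0294 gf 29.957641661167145
[[215.68811386 166.40746642]
 [209.31578765 134.03358265]]
lids now:
[[ 31  11  15  15 177]
 [ 46  20  16  15 191]
 [ 12  25  58  45 886]] [[262.82485876 268.27683616]
 [278.63350785 277.09947644]
 [261.73702032 297.18961625]]
```

>>> {"name": "play_rows", "arguments": {"commands": [[[0, 0, 2, 0, 0, 0, 0.2], [0, 0, 4.5, 0, 0, 0, 0.2], [0, 0, 7, 0, 0, 0, 0.2], [0, 0, 9.5, 0, 0, 0, 0.2], [0, 0, 11.5, 0, 0, 0, 0.2], [0, 0, 13, 0, 0, 0, 0.2], [0, 0, 14, 0, 0, 0, 0.2], [0, 0, 14.4, 0, 0, 0, 0.2], [0, 0, 14.6, 0, 0, 0, 0.2], [0, 0, 14.7, 0, 0, 0, 0.2], [0, 0, 14.7, 0, 0, 0, 0.2], [0, 0, 14.7, 0, 0, 0, 0.2]]]}}

```text
clock: 15.5
tool_pos: [0.6291, 0.0701, 0.0503]
orientation: [-179.9, -0.1, -72.5]
force: [0.4, 0.6, -2.0]
opening: 0.0297
gripper_force: 30.0
```

>>> {"name": "play_rows", "arguments": {"commands": [[[0, 0, 0.1, 0, 0, 0, 0.2], [0, 0, 0.2, 0, 0, 0, 0.2], [0, 0, 0.25, 0, 0, 0, 0.2], [0, 0, 0.25, 0, 0, 0, 0.2]]]}}

```text
clock: 15.83
tool_pos: [0.6284, 0.0697, 0.0467]
orientation: [-180.0, -0.1, -72.5]
force: [-0.8, -0.3, -1.0]
opening: 0.0296
gripper_force: 30.0
```

>>> {"name": "play_rows", "arguments": {"commands": [[[0, 0, 0.05, 0, 0, 0, 0.2], [0, 0, 0.1, 0, 0, 0, 0.2], [0, 0, 0.1, 0, 0, 0, 0.2], [0, 0, 0.1, 0, 0, 0, 0.2]]]}}

```text
clock: 16.17
tool_pos: [0.6285, 0.0698, 0.0457]
orientation: [-180.0, -0.1, -72.5]
force: [-1.1, -1.4, -1.1]
opening: 0.0295
gripper_force: 30.0
```

>>> {"name": "play_rows", "arguments": {"commands": [[[0, 0, 0.05, 0, 0, 0, 0.2], [0, 0, 0.1, 0, 0, 0, 0.2], [0, 0, 0.1, 0, 0, 0, 0.2], [0, 0, 0.1, 0, 0, 0, 0.2]]]}}

```text
clock: 16.5
tool_pos: [0.6288, 0.0698, 0.0455]
orientation: [-180.0, -0.1, -72.5]
force: [-0.8, -0.1, 4.9]
opening: 0.0295
gripper_force: 30.0
```

Contact: the upward force is now 4.9 N. Release and rise.

>>> {"name": "play_rows", "arguments": {"commands": [[[0, 0, 0, 0, 0, 0, 0.4], [0, 0, 0, 0, 0, 0, 0.6], [0, 0, 0, 0, 0, 0, 0.8], [0, 0, 0, 0, 0, 0, 1], [0, 0, 0, 0, 0, 0, 1], [0, 0, 0, 0, 0, 0, 1], [0, 0, -1, 0, 0, 0, 1], [0, 0, -3, 0, 0, 0, 1], [0, 0, -6, 0, 0, 0, 1], [0, 0, -10, 0, 0, 0, 1], [0, 0, -13, 0, 0, 0, 1], [0, 0, -13, 0, 0, 0, 1], [0, 0, -13, 0, 0, 0, 1]]]}}

```text
clock: 17.58
tool_pos: [0.6298, 0.0706, 0.1783]
orientation: [-179.7, -0.1, -72.5]
force: [0.8, -1.1, -0.4]
opening: 0.0876
gripper_force: 0.0
```

Run:
```python
from h import *
import pickle
q=lambda pts,x0,y0,k:np.array(pts,float)/k+[x0,y0]-(0.5-0.5/k)
T1=pickle.load(open('top1.pkl','rb'));S1=pickle.load(open('side1.pkl','rb'));T0=pickle.load(open('top0.pkl','rb'))
T3=pickle.load(open('top3.pkl','rb'))
print('rim',plane(T0,q([(249,226)],291,198,8),.06)*1000,plane(S1,q([(213,150)],263,153,8),.06)*1000)
# rim/inside from unshadowed T3: bright mask near the cup
g=cv2.cvtColor(T3['frame'],cv2.COLOR_RGB2HSV)
h=plane(T1,q([(95,162),(160,188)],291,198,8),.05)*1000; hs=plane(S1,q([(165,218),(130,260)],263,153,8),.05)*1000
print('handle',h,np.degrees(np.arctan2(*(h[0]-h[1])[::-1])),hs,np.degrees(np.arctan2(*(hs[1]-hs[0])[::-1])))
T=snap('top','top4');S=snap('side','side4')
t=T['frame'][195:255,285:365,::-1]
cv2.imwrite('pics/c5.png',np.hstack([cv2.resize(t[:,:60],(420,420),interpolation=cv2.INTER_CUBIC),cv2.resize(S['frame'][215:275,225:285,::-1]*0+S['frame'][160:220,195:255,::-1],(360,360),interpolation=cv2.INTER_CUBIC)[:420] if 0 else cv2.resize(S['frame'][135:235,185:275,::-1],(378,420),interpolation=cv2.INTER_CUBIC)]))
go(.463,-.048,.20,-116)
```

```text
rim [[461.19808055 -49.86706538]] [[461.87610617 -49.84449902]]
handle [[481.10950782  -6.25723157]
 [473.28244299 -25.18654227]] 67.53543585214292 [[ 4.72715780e+02 -2.22862420e+01]
 [ 4.79637897e+02  4.19525738e-01]] 73.04554699491386
t 17.6833 shift [ 6.32 19.28 -2.5 ] rot [-0.05 -0.1  43.45] F [ 0.4 -0.  -0.7] op 0.0874 gf 0.0
```

View pics/c5.png

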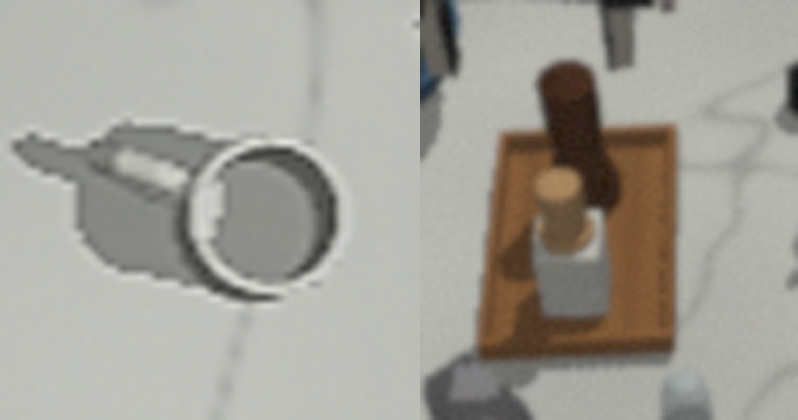

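The picture shows the mill and knob jar both standing upright inside the oblong tray. The cup's rim is centred at crop (267,217), i.e. top pixel (322,226), with its handle up and left (about 66° in world). Next is the cup.

>>> {"name": "play_rows", "arguments": {"commands": [[[0, 0, -2, 0, 0, 0, 1], [1.2, 3.5, -2, 0, 0, 6, 1], [2.4, 7, -2, 0, 0, 12, 1], [3.6, 10.5, -2, 0, 0, 18, 1], [4.8, 14, -1, 0, 0, 24, 1], [5.9, 17, 0, 0, 0, 31, 1], [6.5, 19.5, 1, 0, 0, 37, 1], [6.5, 19.5, 2, 0, 0, 41.4, 1], [6.5, 19.5, 2, 0, 0, 41.4, 1], [6.5, 19.5, 2, 0, 0, 41.4, 1], [6.5, 19.5, 2, 0, 0, 41.4, 1], [6.5, 19.5, 2, 0, 0, 41.4, 1]]]}}

```text
clock: 18.68
tool_pos: [0.4627, -0.0501, 0.155]
orientation: [-179.9, -0.1, -113.8]
force: [-0.2, -0.3, 1.0]
opening: 0.0874
gripper_force: 0.0
```

Run:
```python
from h import *
go(.4615,-.050,-.015,-114)
```

```text
t 18.6833 shift [1.0e-02 1.4e-01 1.7e+01] rot [-0.09 -0.1   0.2 ] F [-0.2 -0.3  1. ] op 0.0874 gf 0.0
```

>>> {"name": "play_rows", "arguments": {"commands": [[[0, 0.1, 3, 0, 0, 0, 1], [0, 0.1, 6, 0, 0, 0, 1], [0, 0.1, 9, 0, 0, 0, 1], [0, 0.1, 11, 0, 0, 0, 1], [0, 0.1, 12, 0, 0, 0, 1], [0, 0.1, 12.8, 0, 0, 0, 1], [0, 0.1, 13.4, 0, 0, 0, 1], [0, 0.1, 14, 0, 0, 0, 1], [0, 0.1, 14.6, 0, 0, 0, 1], [0, 0.1, 14.6, 0, 0, 0, 1]]]}}

```text
clock: 19.52
tool_pos: [0.4609, -0.0503, 0.0082]
orientation: [-179.9, -0.1, -113.9]
force: [-0.3, -0.4, -0.8]
opening: 0.0877
gripper_force: 0.0
```

>>> {"name": "play_rows", "arguments": {"commands": [[[0, 0, 0.6, 0, 0, 0, 1], [0, 0, 1.2, 0, 0, 0, 1], [0, 0, 1.8, 0, 0, 0, 1], [0, 0, 2.4, 0, 0, 0, 1], [0, 0, 2.4, 0, 0, 0, 1], [0, 0, 2.4, 0, 0, 0, 0.8], [0, 0, 2.4, 0, 0, 0, 0.7], [0, 0, 2.4, 0, 0, 0, 0.65], [0, 0, 2.4, 0, 0, 0, 0.6], [0, 0, 2.4, 0, 0, 0, 0.57], [0, 0, 2.4, 0, 0, 0, 0.55], [0, 0, 2.4, 0, 0, 0, 0.5]]]}}

```text
clock: 20.52
tool_pos: [0.4615, -0.0504, -0.0149]
orientation: [-179.9, -0.1, -113.9]
force: [1.2, 0.4, 2.0]
opening: 0.0524
gripper_force: 30.0
```

The cup is gripped (52 mm opening, 30 N). Lift and carry it to the round tray.

>>> {"name": "play_rows", "arguments": {"commands": [[[0, 0, -0.5, 0, 0, 0, 0.4], [0, 0, -1.5, 0, 0, 0, 0.4], [0, 0, -3.5, 0, 0, 0, 0.4], [0, 0, -6, 0, 0, 0, 0.4], [0, 0, -8.5, 0, 0, 0, 0.4], [0, 0, -10, 0, 0, 0, 0.4], [1.2, -0.3, -10, 0, 0, 0, 0.4], [3, -0.7, -10, 0, 0, 0, 0.4], [5, -1.2, -10, 0, 0, 0, 0.4], [7.5, -1.7, -10, 0, 0, 0, 0.4], [10, -2.3, -10, 0, 0, 0, 0.4], [12.5, -2.9, -10, 0, 0, 0, 0.4], [15, -3.5, -10, 0, 0, 0, 0.4], [17.5, -4.1, -10, 0, 0, 0, 0.4], [20, -4.7, -10, 0, 0, 0, 0.4], [22, -5.1, -10, 0, 0, 0, 0.4], [23.3, -5.5, -10, 0, 0, 0, 0.4], [24.1, -5.6, -10, 0, 0, 0, 0.4], [24.1, -5.6, -10, 0, 0, 0, 0.4], [24.1, -5.6, -10, 0, 0, 0, 0.4]]]}}

```text
clock: 22.18
tool_pos: [0.414, -0.2931, 0.0853]
orientation: [-179.9, -0.1, -114.0]
force: [0.0, 0.3, -1.0]
opening: 0.0522
gripper_force: 30.0
```

>>> {"name": "play_rows", "arguments": {"commands": [[[0, 0, 2, 0, 0, 0, 0.4], [0, 0, 4, 0, 0, 0, 0.4], [0, 0, 6, 0, 0, 0, 0.4], [0, 0, 7.5, 0, 0, 0, 0.4], [0, 0, 8.4, 0, 0, 0, 0.4], [0, 0, 8.9, 0, 0, 0, 0.4], [0, 0, 9.1, 0, 0, 0, 0.4], [0, 0, 9.2, 0, 0, 0, 0.4], [0, 0, 9.2, 0, 0, 0, 0.4], [0, 0, 9.2, 0, 0, 0, 0.4]]]}}

```text
clock: 23.02
tool_pos: [0.4151, -0.2935, -0.0059]
orientation: [-179.8, -0.1, -113.9]
force: [0.1, -0.8, -1.4]
opening: 0.0526
gripper_force: 30.0
```

>>> {"name": "play_rows", "arguments": {"commands": [[[0, 0, 0.05, 0, 0, 0, 0.4], [0, 0, 0.1, 0, 0, 0, 0.4], [0, 0, 0.15, 0, 0, 0, 0.4], [0, 0, 0.2, 0, 0, 0, 0.4], [0, 0, 0.2, 0, 0, 0, 0.4], [0, 0, 0.2, 0, 0, 0, 0.4]]]}}

```text
clock: 23.52
tool_pos: [0.4145, -0.2934, -0.0087]
orientation: [-179.9, -0.1, -113.9]
force: [0.3, -1.0, -1.0]
opening: 0.0529
gripper_force: 30.0
```

>>> {"name": "play_rows", "arguments": {"commands": [[[0, 0, 0.05, 0, 0, 0, 0.4], [0, 0, 0.1, 0, 0, 0, 0.4], [0, 0, 0.1, 0, 0, 0, 0.4], [0, 0, 0.1, 0, 0, 0, 0.4]]]}}

```text
clock: 23.85
tool_pos: [0.4145, -0.2935, -0.0089]
orientation: [-179.9, -0.1, -113.9]
force: [-2.5, 1.7, 9.3]
opening: 0.0526
gripper_force: 30.0
```

Contact. Release, rise, and measure the tin again.

>>> {"name": "play_rows", "arguments": {"commands": [[[0, 0, -0.05, 0, 0, 0, 0.6], [0, 0, -0.05, 0, 0, 0, 0.7], [0, 0, -0.05, 0, 0, 0, 0.85], [0, 0, -0.05, 0, 0, 0, 1], [0, 0, -0.05, 0, 0, 0, 1], [0, 0, -0.05, 0, 0, 0, 1], [0, 0, -1, 0, 0, 0, 1], [0, 0, -3, 0, 0, 0, 1], [0, 0, -6, 0, 0, 0, 1], [0, 0, -10, 0, 0, 0, 1], [0, 0, -14, 0, 0, 0, 1], [0, 0, -17, 0, 0, 0, 1], [0, 0, -17, 0, 0, 0, 1], [0, 0, -17, 0, 0, 0, 1]]]}}

```text
clock: 25.02
tool_pos: [0.4156, -0.2934, 0.1633]
orientation: [-179.6, -0.0, -113.9]
force: [-0.3, -0.2, -0.8]
opening: 0.0876
gripper_force: 0.0
```

Run:
```python
from h import *
np.set_printoptions(precision=1,suppress=True)
T=snap('top','top5')
g=cv2.cvtColor(T['frame'],cv2.COLOR_RGB2GRAY)
r=g[130:185,183:233]; print('grey pct',np.percentile(r,[5,20,50,80]), g[155,208])
# lid top: flat grey level around its centre
v=int(g[152,203]); m=(abs(g.astype(int)-v)<=10).astype(np.uint8); k=np.zeros_like(m);k[130:185,183:233]=1
n,lb,st,ce=cv2.connectedComponentsWithStats(m*k,connectivity=4); i=lb[152,203]
ys,xs=np.where(lb==i); w=plane(T,np.c_[xs,ys],.079)*1000
print(v,st[i],cv2.minAreaRect(w.astype(np.float32)))
go(.6325,.2155,.16,-30.5)
go(.6325,.2155,.16,-210.5)
```

```text
grey pct [ 85. 117. 128. 170.] 128
128 [195 139  25  28 340] ((633.8831787109375, 215.57186889648438), (33.66345977783203, 58.29435729980469), 59.20336151123047)
t 25.0667 shift [-55.3   0.7   0.1] rot [ -0.1  -0.2 -83.5] F [ 0.1 -0.  -1.1] op 0.0876 gf 0.0
t 25.0667 shift [-55.3   0.7   0.1] rot [-0.2  0.1 96.5] F [ 0.1 -0.  -1.1] op 0.0876 gf 0.0
```

>>> {"name": "play_rows", "arguments": {"commands": [[[-2, 0, -2, 0, 0, 0, 1], [-6, 0, -2, 0, 0, -6, 1], [-10, 0.1, -2, 0, 0, -12, 1], [-14, 0.1, -2, 0, 0, -18, 1], [-18, 0.2, -2, 0, 0, -24, 1], [-22, 0.2, -2, 0, 0, -30, 1], [-26, 0.3, -2, 0, 0, -36, 1], [-30, 0.3, -2, 0, 0, -42, 1], [-34, 0.4, -2, 0, 0, -48, 1], [-38, 0.4, -2, 0, 0, -54, 1], [-42, 0.5, -2, 0, 0, -60, 1], [-46, 0.5, -2, 0, 0, -66, 1], [-50, 0.5, -2, 0, 0, -72, 1], [-54, 0.6, -1, 0, 0, -78, 1], [-55.4, 0.6, 0, 0, 0, -83, 1], [-55.4, 0.6, 0, 0, 0, -83, 1], [-55.4, 0.6, 0, 0, 0, -83, 1], [-55.4, 0.6, 0, 0, 0, -83, 1]]]}}

```text
clock: 26.57
tool_pos: [0.633, 0.2151, 0.1583]
orientation: [179.8, -0.0, -31.0]
force: [0.8, -0.3, 0.1]
opening: 0.0875
gripper_force: 0.0
```

Run:
```python
from h import *
go(.6335,.216,-.005,-30.8); print(get_obs()['joint_pos'].round())
```

```text
t 26.5667 shift [-0.02 -0.16 16.33] rot [ 0.21 -0.05 -0.22] F [ 0.8 -0.3  0.1] op 0.0875 gf 0.0
[ 36.  21.  -2.   0. -67.  23.]
```

>>> {"name": "play_rows", "arguments": {"commands": [[[0, -0.05, 3, 0, 0, 0, 1], [0, -0.05, 6, 0, 0, 0, 1], [0, -0.05, 8.5, 0, 0, 0, 1], [0, -0.05, 10, 0, 0, 0, 1], [0, -0.05, 11, 0, 0, 0, 1], [0, -0.05, 12, 0, 0, 0, 1], [0, -0.05, 13, 0, 0, 0, 1], [0, -0.05, 14, 0, 0, 0, 1], [0, -0.05, 15, 0, 0, 0, 1], [0, -0.05, 16, 0, 0, 0, 1], [0, -0.05, 16.3, 0, 0, 0, 1], [0, -0.05, 16.3, 0, 0, 0, 1], [0, -0.05, 16.3, 0, 0, 0, 1]]]}}

```text
clock: 27.65
tool_pos: [0.6342, 0.2159, -0.0036]
orientation: [179.9, -0.1, -30.9]
force: [0.0, -0.1, -0.5]
opening: 0.0873
gripper_force: 0.0
```

>>> {"name": "play_rows", "arguments": {"commands": [[[0, 0, 0, 0, 0, 0, 0.8], [0, 0, 0, 0, 0, 0, 0.65], [0, 0, 0, 0, 0, 0, 0.55], [0, 0, 0, 0, 0, 0, 0.5], [0, 0, 0, 0, 0, 0, 0.46], [0, 0, 0, 0, 0, 0, 0.43], [0, 0, 0, 0, 0, 0, 0.4], [0, 0, 0, 0, 0, 0, 0.35], [0, 0, 0, 0, 0, 0, 0.35], [0, 0, 0, 0, 0, 0, 0.35]]]}}

```text
clock: 28.48
tool_pos: [0.634, 0.2157, -0.0036]
orientation: [179.9, -0.1, -30.9]
force: [-0.3, -0.6, 0.6]
opening: 0.0376
gripper_force: 30.0
```

Run:
```python
from h import *
print(get_obs()['tool_pos'],get_obs()['orientation'])
go(.491,-.327,.09,-24)
```

```text
[ 0.63399329  0.21571435 -0.0036129 ] [ 1.79906048e+02 -9.30991685e-02 -3.09434459e+01]
t 28.4833 shift [15.66 53.92 -9.25] rot [ 0.1  -0.09 -6.94] F [-0.3 -0.6  0.6] op 0.0376 gf 29.979105591773987
```

The tin is gripped (37.6 mm). I'll lift it 18 cm so it clears the jar and mill, then carry it.

>>> {"name": "play_rows", "arguments": {"commands": [[[0, 0, -0.5, 0, 0, 0, 0.3], [0, 0, -2, 0, 0, 0, 0.3], [0, 0, -4, 0, 0, 0, 0.3], [0, 0, -7, 0, 0, 0, 0.3], [0, 0, -10, 0, 0, 0, 0.3], [0, 0, -13, 0, 0, 0, 0.3], [0, 0, -16, 0, 0, 0, 0.3], [0, 0, -18, 0, 0, 0, 0.3], [0, 0, -18, 0, 0, 0, 0.3], [0, 0, -18, 0, 0, 0, 0.3], [0.5, 1.5, -18, 0, 0, 0, 0.3], [1.2, 4, -18, 0, 0, 0, 0.3], [2, 7, -18, 0, 0, -0.5, 0.3], [2.9, 10, -18, 0, 0, -1, 0.3], [3.8, 13, -18, 0, 0, -1.5, 0.3], [4.6, 16, -18, 0, 0, -2, 0.3], [5.5, 19, -18, 0, 0, -2.5, 0.3], [6.4, 22, -18, 0, 0, -3, 0.3], [7.3, 25, -18, 0, 0, -3.5, 0.3], [7.8, 27, -18, 0, 0, -4, 0.3]]]}}

```text
clock: 30.15
tool_pos: [0.5598, -0.0582, 0.1755]
orientation: [179.8, 0.0, -27.0]
force: [0.1, -0.4, -1.4]
opening: 0.0382
gripper_force: 30.0
```

Run:
```python
from h import *
go(.491,-.327,.176,-24)
T=snap('top','top6')
# cup check in round tray: bright pixels
hsv=cv2.cvtColor(T['frame'],cv2.COLOR_RGB2HSV); m=cv2.inRange(hsv,(0,0,110),(180,45,255)); k=np.zeros_like(m); k[192:268,385:462]=255
n,_,st,ce=cv2.connectedComponentsWithStats(m&k); i=1+st[1:,4].argmax(); print(st[i],ce[i],plane(T,[ce[i]],.066))
print('expect rim',proj(T,[(.4145,-.2935,.066)]))
```

```text
t 30.15 shift [ 6.07 27.08  0.04] rot [ 0.18  0.05 -2.98] F [ 0.1 -0.4 -1.4] op 0.0382 gf 29.978604018688202
[400 233  39  24 386] [420.53367876 243.25129534] [[ 0.41768784 -0.27945414]]
expect rim [[426.43414767 244.53135034]]
```

>>> {"name": "play_rows", "arguments": {"commands": [[[0.7, 3, 0, 0, 0, -0.5, 0.3], [1.3, 6, 0, 0, 0, -1, 0.3], [2, 9, 0, 0, 0, -1.5, 0.3], [2.6, 12, 0, 0, 0, -2, 0.3], [3.3, 15, 0, 0, 0, -2.5, 0.3], [4, 18, 0, 0, 0, -2.9, 0.3], [4.6, 21, 0, 0, 0, -2.9, 0.3], [5.2, 23.5, 0, 0, 0, -2.9, 0.3], [5.6, 25.5, 0, 0, 0, -2.9, 0.3], [5.9, 26.7, 0, 0, 0, -2.9, 0.3], [6, 27.3, 0, 0, 0, -2.9, 0.3], [6, 27.3, 0, 0, 0, -2.9, 0.3], [6, 27.3, 0, 0, 0, -2.9, 0.3], [6, 27.3, 0, 0, 0, -2.9, 0.3]]]}}

```text
clock: 31.37
tool_pos: [0.492, -0.3252, 0.1772]
orientation: [179.9, -0.1, -24.0]
force: [-0.1, 0.5, -2.1]
opening: 0.0375
gripper_force: 30.0
```

Run:
```python
from h import *
go(.491,-.327,.0024,-24)
```

```text
t 31.3667 shift [-0.04  0.18 17.48] rot [ 0.08 -0.07 -0.  ] F [-0.1  0.5 -2.1] op 0.0375 gf 29.97802644968033
```

>>> {"name": "play_rows", "arguments": {"commands": [[[0, 0, 2.5, 0, 0, 0, 0.3], [0, 0, 5, 0, 0, 0, 0.3], [0, 0, 7.5, 0, 0, 0, 0.3], [0, 0, 10, 0, 0, 0, 0.3], [0, 0, 12.5, 0, 0, 0, 0.3], [0, 0, 14.5, 0, 0, 0, 0.3], [0, 0, 16, 0, 0, 0, 0.3], [0, 0, 16.7, 0, 0, 0, 0.3], [0, 0, 17, 0, 0, 0, 0.3], [0, 0, 17.1, 0, 0, 0, 0.3], [0, 0, 17.1, 0, 0, 0, 0.3], [0, 0, 17.1, 0, 0, 0, 0.3]]]}}

```text
clock: 32.37
tool_pos: [0.4928, -0.3265, 0.0076]
orientation: [179.9, -0.2, -24.0]
force: [0.3, 0.0, -0.9]
opening: 0.0376
gripper_force: 30.0
```

>>> {"name": "play_rows", "arguments": {"commands": [[[0, 0, 0.05, 0, 0, 0, 0.3], [0, 0, 0.1, 0, 0, 0, 0.3], [0, 0, 0.1, 0, 0, 0, 0.3], [0, 0, 0.1, 0, 0, 0, 0.3]]]}}

```text
clock: 32.7
tool_pos: [0.492, -0.3265, 0.0057]
orientation: [179.9, -0.1, -24.0]
force: [-0.1, 0.4, -0.3]
opening: 0.0377
gripper_force: 30.0
```

>>> {"name": "play_rows", "arguments": {"commands": [[[0, 0, 0.05, 0, 0, 0, 0.3], [0, 0, 0.1, 0, 0, 0, 0.3], [0, 0, 0.15, 0, 0, 0, 0.3], [0, 0, 0.2, 0, 0, 0, 0.3], [0, 0, 0.25, 0, 0, 0, 0.3], [0, 0, 0.25, 0, 0, 0, 0.3], [0, 0, 0.25, 0, 0, 0, 0.3]]]}}

```text
clock: 33.28
tool_pos: [0.4919, -0.3264, 0.0029]
orientation: [179.9, -0.1, -24.0]
force: [-0.7, -0.3, -1.1]
opening: 0.0378
gripper_force: 30.0
```

>>> {"name": "play_rows", "arguments": {"commands": [[[0, 0, 0.05, 0, 0, 0, 0.3], [0, 0, 0.1, 0, 0, 0, 0.3], [0, 0, 0.1, 0, 0, 0, 0.3], [0, 0, 0.1, 0, 0, 0, 0.3]]]}}

```text
clock: 33.62
tool_pos: [0.4921, -0.3265, 0.0024]
orientation: [179.9, -0.1, -24.0]
force: [-2.2, 0.7, 4.3]
opening: 0.0379
gripper_force: 30.0
```

Contact. Release and retreat.

>>> {"name": "play_rows", "arguments": {"commands": [[[0, 0, -0.03, 0, 0, 0, 0.5], [0, 0, -0.03, 0, 0, 0, 0.7], [0, 0, -0.03, 0, 0, 0, 0.85], [0, 0, -0.03, 0, 0, 0, 1], [0, 0, -0.03, 0, 0, 0, 1], [0, 0, -0.03, 0, 0, 0, 1], [0, 0, -0.03, 0, 0, 0, 1], [0, 0, -1, 0, 0, 0, 1], [0, 0, -3, 0, 0, 0, 1], [0, 0, -6, 0, 0, 0, 1], [0, 0, -10, 0, 0, 0, 1], [0, 0, -14, 0, 0, 0, 1], [0, 0, -18, 0, 0, 0, 1], [0, 0, -18, 0, 0, 0, 1]]]}}

```text
clock: 34.78
tool_pos: [0.4958, -0.3284, 0.1922]
orientation: [179.9, -0.9, -24.0]
force: [1.7, -1.3, 1.8]
opening: 0.0876
gripper_force: 0.0
```

Run:
```python
from h import *
import pickle
np.set_printoptions(precision=1,suppress=True)
go(.3,-.58,.2,-60)
T=snap('top','top7');S=snap('side','side7')
# lids in crate (should equal start), tray items
m=cv2.inRange(cv2.cvtColor(S['frame'],cv2.COLOR_RGB2HSV),(5,50,100),(25,255,255))[250:325,225:310]
n,_,st,ce=cv2.connectedComponentsWithStats(m);print(st[1:][st[1:,4]>20])
hs=cv2.cvtColor(S['frame'],cv2.COLOR_RGB2HSV)
# side view: non-brown pixels within round tray
k=np.zeros(hs.shape[:2],np.uint8); c=proj(S,[(.453+.095*np.cos(a),-.31+.095*np.sin(a),.018) for a in np.linspace(0,6.28,40)]).astype(np.int32); print('tray',cv2.boundingRect(c))
for nm,P in(('cup',[(.4145,-.2935,z) for z in(.006,.066)]),('tin',[(.492,-.3265,z) for z in(.006,.085)])): print(nm,proj(S,P),proj(T,P))
m=cv2.inRange(hs,(0,0,60),(180,60,255)); x,y,w,h=cv2.boundingRect(c); 
n,lb,st,ce=cv2.connectedComponentsWithStats(m[y-15:y+h,x:x+w]); print([(s+[x,y-15,0,0,0]).tolist() for s in st[1:] if s[4]>30])
```

```text
t 34.7833 shift [-7.7 30.9 -0.8] rot [-0.1 -0.9 36. ] F [ 1.7 -1.3  1.8] op 0.0876 gf 0.0
[[ 31  12  15  14 154]
 [ 47  21  15  14 171]
 [ 12  25  58  46 939]]
tray (282, 109, 57, 37)
cup [[320.6 134.4]
 [321.7 119.9]] [[417.3 245.1]
 [426.4 244.5]]
tin [[300.1 124.7]
 [300.7 105.5]] [[428.9 213.8]
 [442.  210.4]]
[[282, 94, 57, 37, 1387], [310, 115, 20, 25, 398]]
```

>>> {"name": "play_rows", "arguments": {"commands": [[[-2, 3.5, -2, 0, 0, 5, 1], [-3, 7, -2, 0, 0, 10, 1], [-4, 11, -2, 0, 0, 15, 1], [-5, 15, -2, 0, 0, 20, 1], [-6, 19, -2, 0, 0, 25, 1], [-7, 23, -2, 0, 0, 30, 1], [-7.7, 27, -2, 0, 0, 36, 1], [-7.7, 30, -2, 0, 0, 36, 1], [-7.7, 30.9, -2, 0, 0, 36, 1], [-7.7, 30.9, -2, 0, 0, 36, 1], [-7.7, 30.9, -2, 0, 0, 36, 1], [-7.7, 30.9, -2, 0, 0, 36, 1], [-7.7, 30.9, -2, 0, 0, 36, 1], [-7.7, 30.9, -2, 0, 0, 36, 1]]]}}

```text
clock: 36.05
tool_pos: [0.2964, -0.5759, 0.2026]
orientation: [180.0, -0.1, -59.9]
force: [0.0, 0.6, -0.0]
opening: 0.0878
gripper_force: 0.0
```

Run:
```python
from h import *
np.set_printoptions(precision=3,suppress=True)
T=snap('top','top8');S=snap('side','side8')
print(get_obs()['tool_pos'],abs(get_obs()['qvel']).max())
def blobs(s,lo,hi,roi,a=40):
    x0,y0,x1,y1=roi; m=cv2.inRange(cv2.cvtColor(s['frame'],cv2.COLOR_RGB2HSV),lo,hi)[y0:y1,x0:x1]
    n,_,st,ce=cv2.connectedComponentsWithStats(m); return [(st[i][:4]+[x0,y0,0,0],st[i][4],ce[i]+[x0,y0]) for i in range(1,n) if st[i][4]>a]
print('round top',blobs(T,(0,0,60),(180,60,255),(392,196,458,264)))
print('round side',blobs(S,(0,0,60),(180,60,255),(284,90,338,146)))
print('tin lid top exp',proj(T,[(.492,-.3265,.085)]),proj(S,[(.492,-.3265,.085)]))
print('oblong white top',blobs(T,(0,0,120),(180,45,255),(255,130,325,180),15),'dark',blobs(T,(0,0,0),(180,255,60),(250,125,330,185),15))
print('crate top orange',blobs(T,(5,50,60),(25,255,255),(140,212,200,270),30),'\nstart lids px (177.6,234.9)(153.9,247.6)(171.9,253.6)')
```

```text
[ 0.296 -0.576  0.203] 0.34528751880101016
round top [(array([429, 196,  24,  31]), np.int32(387), array([441.398, 211.021])), (array([398, 233,  41,  24]), np.int32(641), array([421.028, 244.158]))]
round side [(array([284,  90,  54,  41]), np.int32(1534), array([308.321, 104.864])), (array([310, 115,  21,  25]), np.int32(406), array([320.68 , 127.741]))]
tin lid top exp [[441.998 210.402]] [[300.658 105.533]]
oblong white top [(array([255, 130,  24,   8]), np.int32(103), array([263.   , 132.204])), (array([273, 144,   5,   9]), np.int32(16), array([275.062, 147.5  ])), (array([261, 154,  19,  12]), np.int32(67), array([271.224, 160.806]))] dark [(array([317, 126,  13,  37]), np.int32(41), array([322.854, 143.171])), (array([294, 129,  22,  31]), np.int32(475), array([304.855, 145.349])), (array([287, 169,  39,  14]), np.int32(47), array([305.426, 176.106]))]
crate top orange [(array([143, 216,  56,  53]), np.int32(999), array([173.096, 236.682])), (array([145, 240,  17,  16]), np.int32(213), array([153.282, 247.662])), (array([163, 246,  18,  16]), np.int32(215), array([171.386, 253.363]))] 
start lids px (177.6,234.9)(153.9,247.6)(171.9,253.6)
```

```bash
python3 -c "
from h import *
print(close_job())"
```

```text
the job is handed in; nothing more can be done
None
```

I handed the job in at about 36 s. The mill and knob jar stand on the oblong tray and the cup and tin on the round one, all released; the last camera measurements matched their intended places, and the three flat-lidded jars are still in the crate.

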